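# Collect the soldered capsules and lock the tote

## Task

Collect the two finished capsules, the ones with a brass stem, from the soldering machine's catch tray and set them gently down side by side in the round steel tote, flat with the stems up; leave the loose diaphragm without a stem in the tray and do not disturb the other things on the bench. Then close the tote: put the lid into its mouth with the two ears in the gaps between the claws, push it down against its spring and turn it clockwise, seen from above, a quarter turn until the ears meet the end stops under the claws. Let go, so that the lid springs up and stays locked.

Things in the scene. Friction and masses are not known exactly. Their poses are not given: they have to be found in the camera images.
- capsule_a: Finished aneroid capsule: corrugated copper disc 56 mm across and 10 mm thick (its thin 2 mm rim is at mid height, the belly is 50 mm across) with a plain brass stem 12 mm in diameter standing 16 mm up from the centre of its top (26 mm overall), about 50 g. Lies stem up in the tray; take it by the stem. Origin: centre of its underside, z along the stem.
- capsule_b: The second finished capsule, the same in all respects.
- diaphragm: Single corrugated copper diaphragm, 56 mm across and 4.5 mm high, no stem. Lies in the tray among the capsules in any of the three places; it stays there. Origin: centre of its underside.
- tray: Folded steel catch tray, 250 mm long (its x) by 160 mm (its y), walls 28 mm high and 3 mm thick, floor 3 mm above the bench. Fixed at the lower end of the machine's chute. Origin: centre of its underside. The three parts lie in a row along its x, about 72 mm apart.
- machine: Bench soldering machine, fixed, painted base 320 mm (its x) by 360 mm (its y) and 150 mm high with a dial and a press head 430 mm high on it. Origin: centre of its underside. A 90 mm wide steel chute slopes down towards its -y and ends over the tray's nearest long edge, 65 mm above the bench and 260 mm from the origin.
- tote: Round open steel tote, loose on the bench on a rubber foot but heavy (3 kg). Inside 160 mm across, wall 6 mm; flat felt-lined floor 9 mm and rim 58 mm above the origin (centre of its underside, z up). Two dark hooked claws stand outside the rim at its +x and -x sides, 88.5 to 110 mm from the axis, 54 mm wide along y, tops 77 mm above the origin.
- lid: Aluminium bayonet lid of the tote, about 0.46 kg, right way up on the bench. Origin: centre of the underside of its spigot, z up. Spigot 154 mm across, bevelled below, enters the tote's mouth (3 mm to spare all round). Disc 168 mm across, 18 to 23 mm above the origin, with two ears at its +x and -x sides, 34 mm wide, 5 mm thick, to 98 mm from the axis.
- dish: Clear glass dish, 110 mm across, 45 mm high. Origin: centre of its underside. Leave alone.
- file: Flat file with a wooden handle, 300 mm long along its x, 28 mm high, lying on the bench. Origin near its middle, at bench level. Leave alone.
- lid_bar (a point): Centre of the lid's grip bar, 41 mm straight above the lid's origin. The bar runs along the lid's x, in line with the ears: 80 mm long, 16 mm wide, 36 mm high, standing on the disc.
- seal (a joint): How far the lid's spring-loaded white seal ring is pushed up (m), 0 free to 0.009; 7 N to start, 15 N at the end. It meets the rim first: the lid then rests with its origin 52 mm above the tote's. Push it down 6 mm or more (origin 46 mm or lower, end of travel 43 mm; about 7 to 12 N on the bar) to turn the ears under the claws.
- claw (a point): Middle of the pocket roof under the tote's +x claw (the other is opposite), 72 mm above the tote's origin. The pocket is 42 mm wide for an ear; a 3 mm lip hangs on the side where an ear turning clockwise enters, a 13 mm end stop on the other. Locked, the lid's x lies along the tote's x, either way round, and the lid let go springs up to 49 mm, ears against the roofs.
Mind the look-alikes: they are no part of the job. What is shaped like the capsule_b but blue or green is not meant.

How it is judged:
On the way, in this order (a step that is already met when the one before it is completed fails the run):
1. both capsules lie flat and still in the tote, stems up, let go, while the lid is still off (horizontal distance between each of capsule_a, capsule_b and tote below 0.056 m and z of each of capsule_a, capsule_b in the frame of tote below 0.0125 m and angle between each of capsule_a, capsule_b's own z axis and vertical below 0.15 rad and contact force between the fingers and capsule_a below 0.1 N and contact force between the fingers and capsule_b below 0.1 N and horizontal distance between lid and tote above 0.1 m), for 0.2 s.
2. the lid is in the tote's mouth and pushed down against its spring (horizontal distance between lid and tote below 0.006 m and z of lid in the frame of tote below 0.0475 m), for 0.1 s.
At the end, for the whole second after the job is handed in: Lid on the tote, level within 0.03 rad, its x within 0.10 rad of the tote's x, its origin 47.5 to 50.5 mm above the tote's (sprung up under the claws); both capsules flat on the tote floor (within 3.5 mm, 0.15 rad, 56 mm of the axis); tote upright within 0.05 rad; all at rest (horizontal distance between lid and tote below 0.006 m and angle between the x axis of lid and the x axis of tote, either way round below 0.1 rad and angle between the z axis of lid and the z axis of tote, either way round below 0.03 rad and z of lid in the frame of tote between 0.0475 and 0.0505 m and angle between tote's own z axis and vertical below 0.05 rad and horizontal distance between each of capsule_a, capsule_b and tote below 0.056 m and z of each of capsule_a, capsule_b in the frame of tote below 0.0125 m and angle between each of capsule_a, capsule_b's own z axis and vertical below 0.15 rad and linear speed of each of lid, tote below 0.02 m/s); the robot touches nothing.
It fails at once if a capsule is dropped into the tote (moves faster than 0.6 m/s inside it) ((horizontal distance between capsule_a and tote below 0.08 m and z of capsule_a in the frame of tote below 0.045 m and linear speed of capsule_a above 0.6 m/s) or (horizontal distance between capsule_b and tote below 0.08 m and z of capsule_b in the frame of tote below 0.045 m and linear speed of capsule_b above 0.6 m/s)).
It fails at once if the stemless diaphragm is taken or pushed more than 30 mm (distance of diaphragm from where it was at the start of the episode above 0.03 m).
It fails at once if the dish or the file is moved more than 30 mm (distance of any of dish, file from where it was at the start of the episode above 0.03 m).
It fails at once if the tote is shoved more than 60 mm or tipped more than 0.35 rad (distance of tote from where it was at the start of the episode above 0.06 m or angle between tote's own z axis and vertical above 0.35 rad).
It also fails if it takes over 72 s, if anything falls off the work surface, if the arm or the gripper's body presses on something with over 40 N, if the wrist force passes 120 N, or if a joint passes its speed limit or range.

## Robot

A 6-joint arm with a two-finger parallel gripper is mounted at the origin on the work surface. World frame = base frame: x ahead of the robot, y to its left, z up, the work surface at z = 0. Lengths are in m, angles in rad, forces in N, time in s.
With the tool pointing down it reaches from about 0.275 to 0.825 m from the base axis. Payload 4.9 kg.
Tool frame: the origin (TCP) lies at the very end of the fingers, on their centre line; the grasp point (between the pads) lies ctrl.grip_depth behind it (ctrl.grip_depth is the distance from the TCP to the grasp point, in m); z points along the fingers, y is the line along which they close (so a half turn about z gives the same grasp; the last joint's range is limited). The gripper opens to 85 mm and grips with 20 to 120 N. Pads are 22 mm wide; open, the fingers measure 114 mm over their backs; the gripper's body (76 mm by 85 mm) begins 54 mm behind the grasp point. The pads swing forward as they close: fully open they stand 13 mm farther back than shut.
Start: joints at [-1.347, 0.326, -0.193, 1.052, 0, 1.437], TCP at [0.193, -0.515, 0.231] pointing down, gripper open.
Joint ranges: [-2.65, 2.65], [-0.97, 1.79], [-1.3, 1.35], [-1.93, 2.1], [-1.47, 1.37], [-3.14, 3.14]. Speed limits (rad/s): [2.57, 2.57, 3.14, 3.14, 3.14, 3.14].

## Interface

Orientations are given as a unit quaternion [w, x, y, z].
In Python, from bench import ctrl, eyes gives the robot as it stands.
- The arm moves only by the tool apply_moves, never from a script. Its argument "rows" is a list of rows, each an object with "gripper": the finger opening in m, from 0 to 0.0854; "travel": the shift along the tool's x, y, z in m, a list of three; "angular": the turn, a rotation vector about the tool's x, y, z in rad, a list of three. A call has 1 to 8 rows; each row shifts and turns the commanded pose from where the row before left it, along the tool's axes as they then stand; what a row does not reach is not made up. A row lasts 1/12 s, in which the tool goes at most 41.7 mm and 7.16 degrees, less where a joint would pass 70% of its speed; a pose out of reach is approached as far as the arm can. A call with a gripper value outside its range is refused whole. The fingers move at their own pace and stop on an object; the grip force is fixed at half the most. Time passes only in rows, so rows that do not move let the fingers close. It gives the time, the measured TCP pose, the force, the opening and the grip force at its end, in the units of the state.
- ctrl.get_state(): the state, without advancing time (a new reading comes with each control period).
- eyes.get_image(name): name is "side" or "top" or "wrist"; returns (picture, depth): 480x640x3 uint8, blue, green, red; 480x640 float32, m along the optical axis (not along the pixel's ray), 0 where there is no reading.
- eyes.get_calibration(name): a dict with "vfov" (degrees; the focal length in pixels is half the picture's height over the tangent of half this angle, whatever the lens; pixels are square), "cx", "cy" (the principal point, pixels), "R" (3x3) and "t" (3): a world point X has camera coordinates R X + t; the wrist camera has in their place "T_tool_cam" (4x4, takes a point from camera to tool coordinates, whose origin is the TCP and whose axes are the flange's). Camera axes: x right, y down, z forward; pixel columns grow to the right and rows downward; lengths in m; the calibration is good to about 2 mm. A picture is of the moment at which its call begins: read the wrist's pose just before it. get_calibration takes no time and is no camera call.
- ctrl.hand_in(): hands the job in; it is judged then, once.
The state is a dict: "time": time; "joints": joint angles; "dq": joint speeds; "effort": joint torques, N m; "eef_pos": TCP position; "eef_rot": TCP orientation; "wrist_force": force on the tool from outside, world axes, zero at the start; "wrist_torque": the same for the moment, N m; "opening": finger opening in m; "finger_force": force on a finger pad.
Only numpy, scipy, OpenCV 4.12 (cv2) and the standard library are available. Lean on these libraries where they do the work, as an engineer would, in place of code of your own. Each camera call takes 0.05 s, during which the arm holds its last target. There are 200 camera calls.

## Working session

There is one attempt and no reset: what is moved stays moved. The work goes in short steps, Python scripts to look and compute and a tool call to move; the robot and the scene stay as the last step left them, time stands still between calls to the robot, and variables do not carry over. Pictures are saved under pics/ and viewed, at most 10 in all, crops included, and the job is handed in when it is done.

Besides the shell and the picture viewer there is one more tool, called after ">>>" as a command line: name --argument value ..., lists and objects as JSON in quotes. apply_moves: Moves the arm, as the interface text tells. Its arguments: {"type":"object","properties":{"rows":{"type":"array"}},"required":["rows"]}

```bash
mkdir -p pics; ls; cat > h.py <<'E'
import numpy as np,cv2
from scipy.spatial.transform import Rotation as Ro
from bench import ctrl,eyes
def rot(q): return Ro.from_quat([q[1],q[2],q[3],q[0]]).as_matrix()
def look(name):
    s=ctrl.get_state(); im,d=eyes.get_image(name); c=eyes.get_calibration(name)
    f=240/np.tan(np.radians(c["vfov"])/2)
    if name=="wrist":
        T=np.eye(4);T[:3,:3]=rot(s["eef_rot"]);T[:3,3]=s["eef_pos"];M=T@np.array(c["T_tool_cam"])
    else:
        R=np.array(c["R"]);M=np.eye(4);M[:3,:3]=R.T;M[:3,3]=-R.T@np.array(c["t"])
    np.savez(f"{name}.npz",im=im,d=d,M=M,f=f,c=[c["cx"],c["cy"]]); return im
def cloud(name):
    z=np.load(f"{name}.npz");d=z["d"];v,u=np.mgrid[:480,:640]
    P=np.stack([(u-z["c"][0])/z["f"]*d,(v-z["c"][1])/z["f"]*d,d],-1)
    return P@z["M"][:3,:3].T+z["M"][:3,3],z["im"]
E
python3 - <<'E'
from h import *
s=ctrl.get_state();print(s);print(ctrl.grip_depth)
for n in("top","side"): cv2.imwrite(f"pics/{n}0.png",look(n)); print(n,eyes.get_calibration(n))
print(rot(s["eef_rot"]))
E
```

```text
pics
{'time': 0.0, 'joints': array([-1.34719808e+00,  3.26940902e-01, -1.93583792e-01,  1.05200820e+00,
       -1.11841186e-05,  1.43662887e+00]), 'dq': array([ 0.00047197, -0.00203799, -0.00081687,  0.00030441, -0.00053557,
        0.00167061]), 'effort': array([ 2.52401063e-03, -4.43396902e+01,  2.62442654e+01,  1.54875027e-02,
       -3.79864366e-05,  1.09201318e-05]), 'eef_pos': array([ 0.1924936 , -0.51458994,  0.2305035 ]), 'eef_rot': array([-8.67163430e-04,  9.84042709e-01,  1.77930301e-01, -4.43990753e-05]), 'wrist_force': array([ 0.55283551, -0.26635143,  0.22712202]), 'wrist_torque': array([-0.03181072,  0.04537487,  0.00863931]), 'finger_force': 0.0, 'opening': 0.08583726416670431}
0.0187
top {'vfov': 42.927139385026145, 'cx': 323.54058401088463, 'cy': 246.44222935268553, 'R': array([[ 0.00854259, -0.9998582 , -0.01451227],
       [-0.99662075, -0.00732746, -0.08181317],
       [ 0.08169523,  0.01516213, -0.99654202]]), 't': array([0.11374412, 0.5480001 , 1.45757165])}
side {'vfov': 44.1394585393128, 'cx': 312.3759022668825, 'cy': 229.55872655438174, 'R': array([[-0.84319101, -0.53756708,  0.00710962],
       [-0.33385024,  0.51319753, -0.79067839],
       [ 0.42139403, -0.66906646, -0.61219044]]), 't': array([0.50042458, 0.1937659 , 1.53040414])}
[[ 9.36681612e-01  3.50181955e-01 -3.95970473e-04]
 [ 3.50182109e-01 -9.36680112e-01  1.69085182e-03]
 [ 2.21208128e-04 -1.72245158e-03 -9.99998492e-01]]
```

View pics/top0.png

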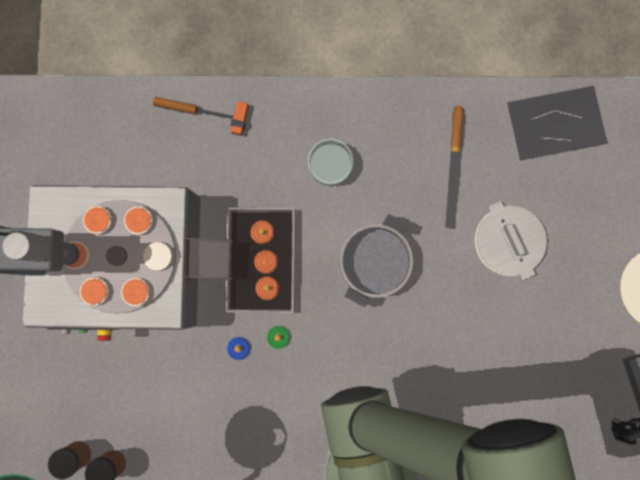

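View pics/side0.png

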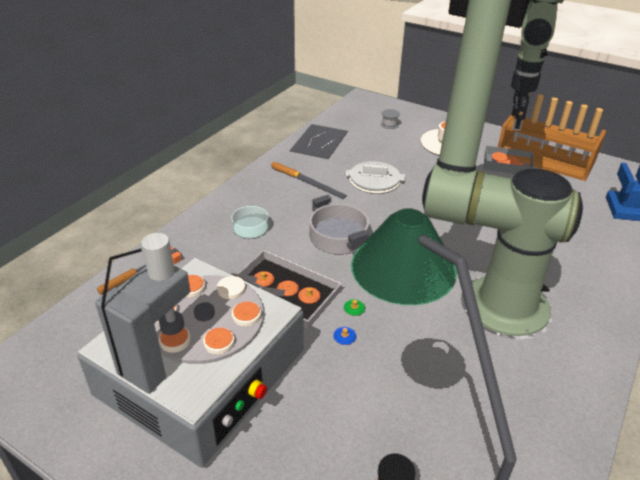

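The top view shows stemmed capsules at (262,231) and (267,288), with the diaphragm between them at (265,261). The tote is at (377,261) with claws at (404,225) and (362,297), and the lid is at (511,240). A lamp shade appears in the side view at (405,255). Next I'll measure from depth.

```bash
python3 - <<'E'
from h import *
P,im=cloud("top"); f=lambda u,v:P[v,u].round(4)
for n,p in dict(capA=(263,231),dia=(265,261),capB=(268,288),tote=(377,261),lidbar=(513,239),lamp=(10,476),chute=(210,258),pressy=(60,250),dish=(331,160),trayc=(230,211),trayc2=(292,211),trayc3=(230,309)).items(): print(n,f(*p))
def circ(Q):
    A=np.c_[2*Q,np.ones(len(Q))];s=np.linalg.lstsq(A,(Q**2).sum(1),rcond=None)[0];return s[:2],np.sqrt(s[2]+s[:2]@s[:2])
def sel(u0,u1,v0,v1,z0,z1):
    Q=P[v0:v1,u0:u1].reshape(-1,3);return Q[(Q[:,2]>z0)&(Q[:,2]<z1)]
Q=sel(335,425,210,312,.050,.065);print("rim",circ(Q[:,:2]),Q[:,2].mean(),len(Q))
Q=sel(335,430,205,312,.070,.085);m=Q[:,:2].mean(0)
print("claw z",Q[:,2].mean(),len(Q))
a=cv2.minAreaRect(Q[:,:2].astype(np.float32));print(a)
w=np.linalg.svd(Q[:,:2]-m)[2][0];print("claw mid",m,np.degrees(np.arctan2(w[1],w[0])))
Q=sel(465,560,195,290,.012,.035);print("lid",cv2.minEnclosingCircle(Q[:,:2].astype(np.float32)),Q[:,2].mean())
c=Q[:,:2].mean(0); r=np.linalg.norm(Q[:,:2]-c,axis=1);E=Q[r>.087][:,:2];print("ears",len(E)); 
th=np.arctan2(*(E-c).T[::-1]);print(c,np.degrees(np.angle(np.exp(2j*th).mean()))/2)
Q=sel(465,560,195,290,.048,.075);print("bar",cv2.minAreaRect(Q[:,:2].astype(np.float32)),Q[:,2].max(),np.median(Q[:,2]))
S,_=cloud("side")
for u,v in((408,212),(405,255),(370,280),(450,280),(430,242),(465,290)):print("side",S[v,u].round(3))
E
```

```text
capA [0.5828 0.2648 0.0318]
dia [0.5117 0.2618 0.005 ]
capB [0.4454 0.2513 0.0245]
tote [ 0.5133 -0.0122  0.0139]
lidbar [ 0.5653 -0.33    0.0565]
lamp [0.1432 0.5958 0.5292]
chute [0.5123 0.3787 0.0975]
pressy [0.5119 0.6266 0.3217]
dish [0.7644 0.1017 0.004 ]
trayc [0.6339 0.3493 0.0118]
trayc2 [0.6355 0.1969 0.007 ]
trayc3 [0.3937 0.3452 0.0065]
rim (array([ 0.51238   , -0.00586194]), np.float64(0.08296719769485643)) 0.05712475398214402 614
claw z 0.07639966671302977 420
((0.5124260783195496, -0.0060745105147361755), (0.05378710851073265, 0.2199694961309433), 62.34367370605469)
claw mid [ 0.51176969 -0.00568584] 152.5036624731475
lid ((0.5654621124267578, -0.3346301317214966), 0.09919958561658859) 0.023254957994633847
ears 134
[ 0.56546087 -0.3342898 ] 24.012874032911675
bar ((0.5657825469970703, -0.3349461853504181), (0.07978115975856781, 0.01742739975452423), 23.358217239379883) 0.06692624536556346 0.057404872484970504
side [0.085 0.557 0.602]
side [0.055 0.627 0.587]
side [0.091 0.65  0.542]
side [0.001 0.585 0.537]
side [0.029 0.613 0.61 ]
side [-0.037  0.656  0.595]
```

The lamp stands near (0.05, 0.60, 0.55), clear of the work. The tote is at (0.512, -0.006) with its x axis at -27.6°. The lid is at (0.5655, -0.3347) with its bar at 23.5°. First I'll yaw the tool so the fingers close along world y.

>>> apply_moves --rows '[{"gripper":0.04,"travel":[0,0,0],"angular":[0,0,-0.121]},{"gripper":0.04,"travel":[0,0,0],"angular":[0,0,-0.121]},{"gripper":0.04,"travel":[0,0,0],"angular":[0,0,-0.121]},{"gripper":0.04,"travel":[0,0,0],"angular":[0,0,-0.121]},{"gripper":0.04,"travel":[0,0,0],"angular":[0,0,-0.121]},{"gripper":0.04,"travel":[0,0,0],"angular":[0,0,-0.121]},{"gripper":0.04,"travel":[0,0,0],"angular":[0,0,-0.121]},{"gripper":0.04,"travel":[0,0,0],"angular":[0,0,-0.121]}]'

```text
time: 0.77
eef_pos: [0.1926, -0.5148, 0.2308]
eef_rot: [-0.0, 0.786, 0.618, 0.0]
wrist_force: [-0.2, -0.4, -1.2]
opening: 0.0398
finger_force: 0.0
```

>>> apply_moves --rows '[{"gripper":0.04,"travel":[0,0,0],"angular":[0,0,-0.121]},{"gripper":0.04,"travel":[0,0,0],"angular":[0,0,-0.121]},{"gripper":0.04,"travel":[0,0,0],"angular":[0,0,-0.121]},{"gripper":0.04,"travel":[0,0,0],"angular":[0,0,-0.121]},{"gripper":0.04,"travel":[0,0,0],"angular":[0,0,-0.121]},{"gripper":0.04,"travel":[0,0,0],"angular":[0,0,-0.121]},{"gripper":0.04,"travel":[0,0,0],"angular":[0,0,-0.121]},{"gripper":0.04,"travel":[0,0,0],"angular":[0,0,-0.121]}]'

```text
time: 1.43
eef_pos: [0.1926, -0.5148, 0.2308]
eef_rot: [-0.0, 0.409, 0.913, 0.0]
wrist_force: [-0.4, 0.3, 0.1]
opening: 0.04
finger_force: 0.0
```

>>> apply_moves --rows '[{"gripper":0.04,"travel":[0,0,0],"angular":[0,0,-0.121]},{"gripper":0.04,"travel":[0,0,0],"angular":[0,0,-0.121]},{"gripper":0.04,"travel":[0,0,0],"angular":[0,0,-0.121]},{"gripper":0.04,"travel":[0,0,0],"angular":[0,0,-0.121]},{"gripper":0.04,"travel":[0,0,0],"angular":[0,0,-0.121]},{"gripper":0.04,"travel":[0,0,0],"angular":[0,0,-0.121]},{"gripper":0.04,"travel":[0,0,0],"angular":[0,0,-0.121]}]'

```text
time: 2.02
eef_pos: [0.1926, -0.5148, 0.2308]
eef_rot: [-0.0, -0.003, 1.0, 0.0]
wrist_force: [0.1, 0.3, -0.6]
opening: 0.0403
finger_force: 0.0
```

```bash
python3 - <<'E'
from h import *
s=ctrl.get_state();R=rot(s["eef_rot"]);print(s["eef_pos"],s["joints"][5],R.round(4),s["opening"]);print(eyes.get_calibration("wrist"))
E
```

```text
[ 0.19255054 -0.51484365  0.23081638] -1.3524032960629013 [[-1.0e+00 -5.2e-03 -2.0e-04]
 [-5.2e-03  1.0e+00  1.0e-03]
 [ 2.0e-04  1.0e-03 -1.0e+00]] 0.04030446348417301
{'vfov': 59.247427788027686, 'cx': 321.4093229919806, 'cy': 242.44211263057477, 'T_tool_cam': array([[ 9.50398124e-04, -9.50665676e-01, -3.10215841e-01,
         8.06305651e-02],
       [ 9.99999548e-01,  8.95423235e-04,  3.19614748e-04,
        -1.54300114e-04],
       [-2.60722985e-05, -3.10216005e-01,  9.50666098e-01,
        -1.42581655e-01],
       [ 0.00000000e+00,  0.00000000e+00,  0.00000000e+00,
         1.00000000e+00]])}
```

>>> apply_moves --rows '[{"gripper":0.04,"travel":[-0.014,0.0335,0],"angular":[0,0,0]},{"gripper":0.04,"travel":[-0.014,0.0335,0],"angular":[0,0,0]},{"gripper":0.04,"travel":[-0.014,0.0335,0],"angular":[0,0,0]},{"gripper":0.04,"travel":[-0.014,0.0335,0],"angular":[0,0,0]},{"gripper":0.04,"travel":[-0.014,0.0335,0],"angular":[0,0,0]},{"gripper":0.04,"travel":[-0.014,0.0335,0],"angular":[0,0,0]},{"gripper":0.04,"travel":[-0.014,0.0335,0],"angular":[0,0,0]},{"gripper":0.04,"travel":[-0.014,0.0335,0],"angular":[0,0,0]}]'

```text
time: 2.68
eef_pos: [0.3049, -0.2454, 0.2311]
eef_rot: [-0.0, 0.001, 1.0, 0.0]
wrist_force: [0.5, 0.1, -0.6]
opening: 0.0404
finger_force: 0.0
```

>>> apply_moves --rows '[{"gripper":0.04,"travel":[-0.014,0.0335,0],"angular":[0,0,0]},{"gripper":0.04,"travel":[-0.014,0.0335,0],"angular":[0,0,0]},{"gripper":0.04,"travel":[-0.014,0.0335,0],"angular":[0,0,0]},{"gripper":0.04,"travel":[-0.014,0.0335,0],"angular":[0,0,0]},{"gripper":0.04,"travel":[-0.014,0.0335,0],"angular":[0,0,0]},{"gripper":0.04,"travel":[-0.014,0.0335,0],"angular":[0,0,0]},{"gripper":0.04,"travel":[-0.014,0.0335,0],"angular":[0,0,0]},{"gripper":0.04,"travel":[-0.014,0.0335,0],"angular":[0,0,0]}]'

```text
time: 3.35
eef_pos: [0.4171, 0.0226, 0.2312]
eef_rot: [-0.0, 0.0, 1.0, -0.0]
wrist_force: [1.1, 0.8, -0.0]
opening: 0.0402
finger_force: 0.0
```

>>> apply_moves --rows '[{"gripper":0.04,"travel":[-0.014,0.0335,0],"angular":[0,0,0]},{"gripper":0.04,"travel":[-0.014,0.0335,0],"angular":[0,0,0]},{"gripper":0.04,"travel":[-0.014,0.0335,0],"angular":[0,0,0]},{"gripper":0.04,"travel":[-0.014,0.0335,0],"angular":[0,0,0]},{"gripper":0.04,"travel":[-0.014,0.0335,0],"angular":[0,0,0]},{"gripper":0.04,"travel":[-0.014,0.0335,0],"angular":[0,0,0]},{"gripper":0.04,"travel":[-0.014,0.0335,0],"angular":[0,0,0]},{"gripper":0.04,"travel":[0,0,0],"angular":[0,0,0]}]'

```text
time: 4.02
eef_pos: [0.5169, 0.2602, 0.2302]
eef_rot: [0.0, -0.002, 1.0, 0.001]
wrist_force: [-0.5, -0.2, 0.5]
opening: 0.0399
finger_force: 0.0
```

```bash
python3 - <<'E'
from h import *
cv2.imwrite("pics/w1.png",look("wrist"));s=ctrl.get_state();print(s["eef_pos"])
P,im=cloud("wrist");Z=P[...,2]
m=((Z>.018)&(Z<.036)&(P[...,0]>.41)&(P[...,0]<.62)&(P[...,1]>.215)&(P[...,1]<.31)).astype(np.uint8)
n,l,st,c=cv2.connectedComponentsWithStats(m)
for i in range(1,n):
    if st[i,4]>40:Q=P[l==i];print(c[i].round(),st[i,4],Q.mean(0).round(4),np.median(Q[Q[:,2]>.024],0).round(4),Q.min(0).round(4),Q.max(0).round(4))
E
```

```text
[0.51559695 0.25761115 0.23012121]
[315. 112.] 200 [0.442  0.2553 0.0288] [0.4418 0.2553 0.0288] [0.4366 0.2498 0.0259] [0.4478 0.2607 0.031 ]
[332. 273.] 188 [0.5779 0.2699 0.0271] [0.5784 0.2702 0.0285] [0.5731 0.2641 0.0183] [0.5848 0.2759 0.0307]
```

View pics/w1.png

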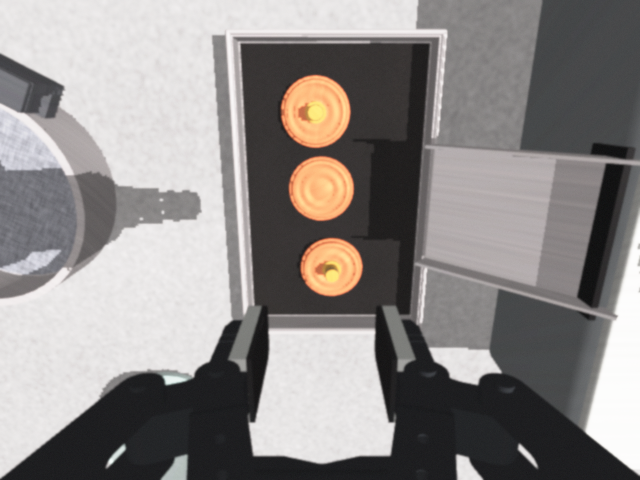

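The picture shows the stems at (316,113) and (331,271), with the diaphragm between them at (322,188). The arm was still settling when it was taken, so I'll re-measure at rest.

```bash
cat >> h.py <<'E'
def stems():
    look("wrist");P,im=cloud("wrist");Z=P[...,2]
    m=((Z>.018)&(Z<.036)&(P[...,0]>.41)&(P[...,0]<.62)&(P[...,1]>.215)&(P[...,1]<.31)).astype(np.uint8)
    n,l,st,c=cv2.connectedComponentsWithStats(m)
    for i in range(1,n):
        if st[i,4]>40:Q=P[l==i];Q=Q[Q[:,2]>.026];print(((Q.min(0)+Q.max(0))/2).round(4),Q.mean(0).round(4))
E
python3 - <<'E'
from h import *
print(ctrl.get_state()["eef_pos"]);stems();s=ctrl.get_state();print(s["eef_pos"],rot(s["eef_rot"]).round(4))
P,_=cloud("wrist")
Q=P[:310,:140].reshape(-1,3);Q=Q[(Q[:,2]>.05)&(Q[:,2]<.064)][:,:2];A=np.c_[2*Q,np.ones(len(Q))];r=np.linalg.lstsq(A,(Q**2).sum(1),rcond=None)[0];print("rim",r[:2],np.sqrt(r[2]+r[:2]@r[:2]))
E
```

```text
[0.51559695 0.25761115 0.23012121]
[0.4421 0.255  0.0286] [0.442  0.2552 0.0288]
[0.5791 0.2702 0.0285] [0.5786 0.27   0.0288]
[0.51482465 0.25594323 0.23019596] [[-1.0e+00 -1.5e-03 -1.7e-03]
 [-1.5e-03  1.0e+00 -9.0e-04]
 [ 1.7e-03 -9.0e-04 -1.0e+00]]
rim [ 0.49883167 -0.01427415] 0.09272598789547394
```

```bash
python3 - <<'E'
from h import *
stems();s=ctrl.get_state();print(s["eef_pos"])
E
```

```text
[0.4419 0.2552 0.0285] [0.442  0.2552 0.0288]
[0.579  0.2701 0.0285] [0.5785 0.27   0.0286]
[0.51450702 0.25492377 0.23045144]
```

>>> apply_moves --rows '[{"gripper":0.04,"travel":[0.036,0,0],"angular":[0,0,0]},{"gripper":0.04,"travel":[0.0365,0,0],"angular":[0,0,0]},{"gripper":0.04,"travel":[0,0,0.035],"angular":[0,0,0]},{"gripper":0.04,"travel":[0,0,0.035],"angular":[0,0,0]},{"gripper":0.04,"travel":[0,0,0.035],"angular":[0,0,0]},{"gripper":0.04,"travel":[0,0,0.035],"angular":[0,0,0]},{"gripper":0.04,"travel":[0,0,0.03],"angular":[0,0,0]},{"gripper":0.04,"travel":[0,0,0],"angular":[0,0,0]}]'

```text
time: 4.83
eef_pos: [0.438, 0.2519, 0.0567]
eef_rot: [-0.005, 0.001, 1.0, -0.002]
wrist_force: [-1.0, -0.3, -0.1]
opening: 0.0398
finger_force: 0.0
```

```bash
python3 - <<'E'
from h import *
s=ctrl.get_state();print(s["eef_pos"],s["wrist_force"]);cv2.imwrite("pics/w2.png",look("wrist"))
print(ctrl.get_state()["eef_pos"])
E
```

```text
[0.43803499 0.25187788 0.05665389] [-1.00758424 -0.29074399 -0.14211962]
[0.4396918 0.2527144 0.0592943]
```

View pics/w2.png

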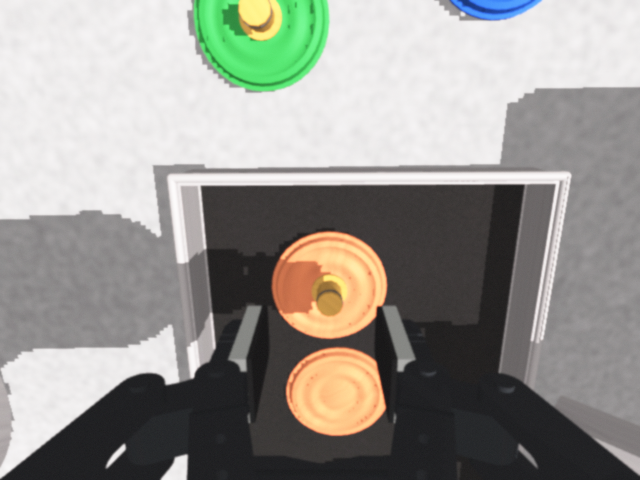

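The stem of the near capsule is at (330,301), between the fingers, which span columns 262 to 378. I'll locate it relative to the TCP.

```bash
python3 - <<'E'
from h import *
P,im=cloud("wrist");print(P[285:316:5,330].round(4))
z=np.load("wrist.npz");M=np.linalg.inv(z["M"])
Q=P[270:320,305:355].reshape(-1,3);Q=Q[(Q[:,2]>.02)&(Q[:,2]<.035)];print((Q.min(0)+Q.max(0))/2,Q.mean(0))
s=ctrl.get_state();print(s["eef_pos"],s["dq"].round(3))
E
```

```text
[[0.4361 0.2556 0.0203]
 [0.4353 0.2555 0.0277]
 [0.4371 0.2555 0.0291]
 [0.4401 0.2555 0.0279]
 [0.442  0.2555 0.0291]
 [0.4442 0.2555 0.0296]
 [0.4472 0.2555 0.0286]]
[0.44136935 0.25529221 0.02541132] [0.4405144  0.25514925 0.02766155]
[0.4396918 0.2527144 0.0592943] [ 0.004 -0.053  0.073  0.044  0.002  0.003]
```

>>> apply_moves --rows '[{"gripper":0.04,"travel":[0,0.001,0.015],"angular":[0,0,0]},{"gripper":0.04,"travel":[0,0.001,0.015],"angular":[0,0,0]},{"gripper":0.04,"travel":[0,0,0.01],"angular":[0,0,0]},{"gripper":0.04,"travel":[0,0,0.004],"angular":[0,0,0]},{"gripper":0.04,"travel":[0,0,0],"angular":[0,0,0]},{"gripper":0.04,"travel":[0,0,0],"angular":[0,0,0]},{"gripper":0.04,"travel":[0,0,0],"angular":[0,0,0]}]'

```text
time: 5.47
eef_pos: [0.4435, 0.2573, 0.0184]
eef_rot: [0.001, 0.0, 1.0, 0.0]
wrist_force: [0.3, 0.1, 0.5]
opening: 0.0403
finger_force: 0.0
```

>>> apply_moves --rows '[{"gripper":0.02,"travel":[0,0,0],"angular":[0,0,0]},{"gripper":0.006,"travel":[0,0,0],"angular":[0,0,0]},{"gripper":0.006,"travel":[0,0,0],"angular":[0,0,0]},{"gripper":0.006,"travel":[0,0,0],"angular":[0,0,0]},{"gripper":0.006,"travel":[0,0,0],"angular":[0,0,0]},{"gripper":0.006,"travel":[0,0,0],"angular":[0,0,0]}]'

```text
time: 5.97
eef_pos: [0.4432, 0.2573, 0.018]
eef_rot: [0.0, 0.0, 1.0, 0.0]
wrist_force: [-0.9, -0.8, 4.7]
opening: 0.0088
finger_force: 58.7
```

>>> apply_moves --rows '[{"gripper":0.006,"travel":[0,0,-0.01],"angular":[0,0,0]},{"gripper":0.006,"travel":[0,0,-0.02],"angular":[0,0,0]},{"gripper":0.006,"travel":[0,0,-0.03],"angular":[0,0,0]},{"gripper":0.006,"travel":[0,0,-0.03],"angular":[0,0,0]},{"gripper":0.006,"travel":[0,0,-0.03],"angular":[0,0,0]},{"gripper":0.006,"travel":[0,0,-0.03],"angular":[0,0,0]},{"gripper":0.006,"travel":[-0.005,-0.02,-0.03],"angular":[0,0,0]}]'

```text
time: 6.55
eef_pos: [0.4469, 0.2389, 0.1996]
eef_rot: [0.0, -0.001, 1.0, 0.001]
wrist_force: [0.5, 0.7, -0.2]
opening: 0.0086
finger_force: 58.6
```

>>> apply_moves --rows '[{"gripper":0.006,"travel":[-0.005,-0.04,0],"angular":[0,0,0]},{"gripper":0.006,"travel":[-0.005,-0.04,0],"angular":[0,0,0]},{"gripper":0.006,"travel":[-0.005,-0.04,0],"angular":[0,0,0]},{"gripper":0.006,"travel":[-0.005,-0.04,0],"angular":[0,0,0]},{"gripper":0.006,"travel":[-0.005,-0.04,0],"angular":[0,0,0]},{"gripper":0.006,"travel":[-0.005,-0.04,0],"angular":[0,0,0]},{"gripper":0.006,"travel":[0,0,0],"angular":[0,0,0]},{"gripper":0.006,"travel":[0,0,0],"angular":[0,0,0]}]'

```text
time: 7.22
eef_pos: [0.4776, -0.0048, 0.1978]
eef_rot: [0.0, 0.003, 1.0, 0.0]
wrist_force: [0.4, 1.3, -0.6]
opening: 0.0087
finger_force: 58.7
```

>>> apply_moves --rows '[{"gripper":0.006,"travel":[0,0,0],"angular":[0,0,0]},{"gripper":0.006,"travel":[0,0,0],"angular":[0,0,0]},{"gripper":0.006,"travel":[0,0,0],"angular":[0,0,0]}]'

```text
time: 7.47
eef_pos: [0.4772, -0.0015, 0.1974]
eef_rot: [-0.0, -0.001, 1.0, 0.0]
wrist_force: [0.0, 0.1, 0.8]
opening: 0.0083
finger_force: 58.7
```

```bash
cat >> h.py <<'E'
def circ(Q):
    A=np.c_[2*Q,np.ones(len(Q))];s=np.linalg.lstsq(A,(Q**2).sum(1),rcond=None)[0];return s[:2],np.sqrt(s[2]+s[:2]@s[:2])
E
python3 - <<'E'
from h import *
s=ctrl.get_state();print(s["eef_pos"],s["dq"].round(3));cv2.imwrite("pics/w3.png",look("wrist"));print(ctrl.get_state()["eef_pos"])
P,_=cloud("wrist");Z=P[...,2]
Q=P[(Z>.054)&(Z<.062)&(np.hypot(P[...,0]-.51,P[...,1]+.004)<.1)][:,:2]
for i in range(3):
    c,r=circ(Q);e=abs(np.hypot(*(Q-c).T)-r);Q=Q[e<.006]
print(c,r,len(Q))
Q=P[(Z>.073)&(Z<.081)&(abs(np.hypot(P[...,0]-.51,P[...,1]+.004)-.1)<.02)][:,:2];print(len(Q),cv2.minAreaRect(Q.astype(np.float32)))
E
```

```text
[ 0.47721632 -0.00145853  0.19738703] [ 0.002  0.003  0.    -0.001 -0.004 -0.   ]
[ 0.47729358 -0.00149221  0.19735978]
[ 0.50801793 -0.00692612] 0.0825368932465923 5579
3442 ((0.5038058161735535, -0.00454431027173996), (0.053976692259311676, 0.20915980637073517), 62.44890594482422)
```

View pics/w3.png

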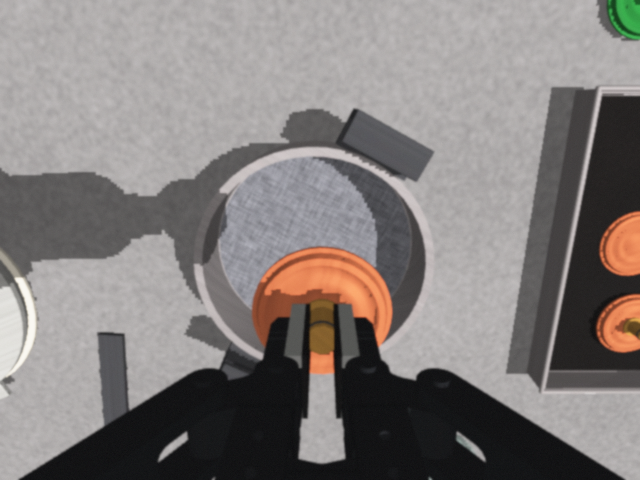

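The capsule hangs from its stem at (320,325), with the tote below it. I'll check its tilt.

```bash
python3 - <<'E'
from h import *
P,im=cloud("wrist");Z=P[...,2];b,g,r=[im[...,i].astype(int) for i in range(3)]
m=(Z>.165)&(Z<.21)&(r-b>80)&(np.abs(P[...,0]-.477)<.035);m[:,293:352]&=np.arange(480)[:,None]<295;m[375:]=0
Q=P[m];print(len(Q),Q.min(0),Q.max(0))
for i in range(4):
    A=np.c_[Q[:,:2]-[.477,-.0015],np.ones(len(Q))];c=np.linalg.lstsq(A,Q[:,2],rcond=None)[0];Q=Q[abs(A@c-Q[:,2])<.003]
print(c,len(Q))
E
```

```text
7030 [ 0.44783281 -0.02899066  0.18633837] [0.4907112  0.02642139 0.20851657]
[ 0.04905859 -0.00591739  0.19183325] 6538
```

>>> apply_moves --rows '[{"gripper":0.006,"travel":[0,-0.002,0.03],"angular":[0,0,0]},{"gripper":0.006,"travel":[0,-0.002,0.03],"angular":[0,0,0]},{"gripper":0.006,"travel":[0,0,0.03],"angular":[0,0,0]},{"gripper":0.006,"travel":[0,0,0.03],"angular":[0,0,0]},{"gripper":0.006,"travel":[0,0,0.025],"angular":[0,0,0]},{"gripper":0.006,"travel":[0,0,0.015],"angular":[0,0,0]},{"gripper":0.006,"travel":[0,0,0.008],"angular":[0,0,0]},{"gripper":0.006,"travel":[0,0,0],"angular":[0,0,0]}]'

```text
time: 8.18
eef_pos: [0.4762, -0.0058, 0.0278]
eef_rot: [-0.002, -0.0, 1.0, 0.0]
wrist_force: [-0.2, -0.2, -0.9]
opening: 0.0086
finger_force: 58.7
```

>>> apply_moves --rows '[{"gripper":0.006,"travel":[0,0,0.002],"angular":[0,0,0]},{"gripper":0.006,"travel":[0,0,0],"angular":[0,0,0]},{"gripper":0.006,"travel":[0,0,0],"angular":[0,0,0]},{"gripper":0.006,"travel":[0,0,0],"angular":[0,0,0]}]'

```text
time: 8.52
eef_pos: [0.4784, -0.007, 0.0283]
eef_rot: [0.001, 0.0, 1.0, -0.0]
wrist_force: [-0.2, -1.2, 0.4]
opening: 0.0082
finger_force: 58.7
```

>>> apply_moves --rows '[{"gripper":0.006,"travel":[0,0,0.002],"angular":[0,0,0]},{"gripper":0.006,"travel":[0,0,0],"angular":[0,0,0]},{"gripper":0.006,"travel":[0,0,0],"angular":[0,0,0]}]'

```text
time: 8.77
eef_pos: [0.4776, -0.007, 0.0255]
eef_rot: [0.0, 0.0, 1.0, -0.0]
wrist_force: [0.8, -0.2, -0.2]
opening: 0.0088
finger_force: 58.7
```

>>> apply_moves --rows '[{"gripper":0.006,"travel":[0,0,0.001],"angular":[0,0,0]},{"gripper":0.006,"travel":[0,0,0],"angular":[0,0,0]},{"gripper":0.006,"travel":[0,0,0],"angular":[0,0,0]}]'

```text
time: 9.02
eef_pos: [0.4775, -0.0069, 0.0242]
eef_rot: [-0.0, 0.0, 1.0, 0.0]
wrist_force: [0.2, 0.4, -1.8]
opening: 0.0088
finger_force: 58.7
```

>>> apply_moves --rows '[{"gripper":0.014,"travel":[0,0,0],"angular":[0,0,0]},{"gripper":0.02,"travel":[0,0,0],"angular":[0,0,0]},{"gripper":0.03,"travel":[0,0,0],"angular":[0,0,0]},{"gripper":0.03,"travel":[0,0,0],"angular":[0,0,0]},{"gripper":0.03,"travel":[0,0,-0.015],"angular":[0,0,0]},{"gripper":0.03,"travel":[0,0,-0.035],"angular":[0,0,0]},{"gripper":0.03,"travel":[0,0,-0.04],"angular":[0,0,0]},{"gripper":0.03,"travel":[0,0,-0.04],"angular":[0,0,0]}]'

```text
time: 9.68
eef_pos: [0.4765, -0.0068, 0.1553]
eef_rot: [-0.001, 0.0, 1.0, 0.0]
wrist_force: [0.7, -0.1, -0.4]
opening: 0.0302
finger_force: 0.0
```

>>> apply_moves --rows '[{"gripper":0.04,"travel":[-0.0127,0.0346,-0.01],"angular":[0,0,0]},{"gripper":0.04,"travel":[-0.0127,0.0346,-0.01],"angular":[0,0,0]},{"gripper":0.04,"travel":[-0.0127,0.0346,0],"angular":[0,0,0]},{"gripper":0.04,"travel":[-0.0127,0.0346,0],"angular":[0,0,0]},{"gripper":0.04,"travel":[-0.0127,0.0346,0],"angular":[0,0,0]},{"gripper":0.04,"travel":[-0.0127,0.0346,0],"angular":[0,0,0]},{"gripper":0.04,"travel":[-0.0127,0.0346,0],"angular":[0,0,0]},{"gripper":0.04,"travel":[-0.0127,0.0346,0],"angular":[0,0,0]}]'

```text
time: 10.35
eef_pos: [0.5795, 0.2716, 0.1742]
eef_rot: [-0.0, 0.0, 1.0, -0.0]
wrist_force: [1.2, -0.7, 0.8]
opening: 0.0398
finger_force: 0.0
```

>>> apply_moves --rows '[{"gripper":0.04,"travel":[0,0,0.035],"angular":[0,0,0]},{"gripper":0.04,"travel":[0,0,0.035],"angular":[0,0,0]},{"gripper":0.04,"travel":[0,0,0.03],"angular":[0,0,0]},{"gripper":0.04,"travel":[0,0,0],"angular":[0,0,0]},{"gripper":0.04,"travel":[0,0,0],"angular":[0,0,0]},{"gripper":0.04,"travel":[0,0,0],"angular":[0,0,0]}]'

```text
time: 10.85
eef_pos: [0.5803, 0.27, 0.0759]
eef_rot: [0.001, 0.0, 1.0, 0.0]
wrist_force: [1.1, 0.9, 0.2]
opening: 0.0401
finger_force: 0.0
```

```bash
python3 - <<'E'
from h import *
s=ctrl.get_state();print(s["eef_pos"]);stems();print(rot(s["eef_rot"]).round(3))
P,im=cloud("wrist");Z=P[...,2];Q=P[(Z>.024)&(Z<.032)&(abs(P[...,0]-.579)<.012)&(abs(P[...,1]-.27)<.012)];print((Q.min(0)+Q.max(0))/2,Q.mean(0),len(Q))
look("top");P,im=cloud("top");Z=P[...,2];Q=P[(Z>.02)&(Z<.042)&(abs(P[...,0]-.48)<.02)&(abs(P[...,1]+.006)<.025)];print(Q.mean(0),Q.max(0),len(Q))
E
```

```text
[0.58033464 0.27000806 0.07589222]
[0.5788 0.2697 0.0284] [0.5785 0.2699 0.0288]
[[-1.     0.001  0.002]
 [ 0.001  1.     0.001]
 [-0.002  0.001 -1.   ]]
[0.57883166 0.26976551 0.02736133] [0.5783266  0.26988581 0.02863193] 501
[ 0.48077741 -0.00377246  0.02477022] [0.49813321 0.01753758 0.03964897] 86
```

>>> apply_moves --rows '[{"gripper":0.04,"travel":[0.0015,0,0.025],"angular":[0,0,0]},{"gripper":0.04,"travel":[0,0,0.02],"angular":[0,0,0]},{"gripper":0.04,"travel":[0,0,0.01],"angular":[0,0,0]},{"gripper":0.04,"travel":[0,0,0.0035],"angular":[0,0,0]},{"gripper":0.04,"travel":[0,0,0],"angular":[0,0,0]},{"gripper":0.04,"travel":[0,0,0],"angular":[0,0,0]},{"gripper":0.04,"travel":[0,0,0],"angular":[0,0,0]}]'

```text
time: 11.53
eef_pos: [0.5791, 0.2702, 0.0173]
eef_rot: [0.001, 0.0, 1.0, 0.0]
wrist_force: [0.3, -0.6, -0.4]
opening: 0.0396
finger_force: 0.0
```

>>> apply_moves --rows '[{"gripper":0.02,"travel":[0,0,0],"angular":[0,0,0]},{"gripper":0.006,"travel":[0,0,0],"angular":[0,0,0]},{"gripper":0.006,"travel":[0,0,0],"angular":[0,0,0]},{"gripper":0.006,"travel":[0,0,0],"angular":[0,0,0]},{"gripper":0.006,"travel":[0,0,0],"angular":[0,0,0]},{"gripper":0.006,"travel":[0,0,0],"angular":[0,0,0]}]'

```text
time: 12.03
eef_pos: [0.5785, 0.27, 0.0168]
eef_rot: [0.001, 0.0, 1.0, 0.0]
wrist_force: [-1.6, -0.6, 5.7]
opening: 0.0088
finger_force: 58.7
```

>>> apply_moves --rows '[{"gripper":0.006,"travel":[0,0,-0.01],"angular":[0,0,0]},{"gripper":0.006,"travel":[0,0,-0.02],"angular":[0,0,0]},{"gripper":0.006,"travel":[0,0,-0.03],"angular":[0,0,0]},{"gripper":0.006,"travel":[0,0,-0.03],"angular":[0,0,0]},{"gripper":0.006,"travel":[0,0,-0.03],"angular":[0,0,0]},{"gripper":0.006,"travel":[0,0,-0.03],"angular":[0,0,0]},{"gripper":0.006,"travel":[0.0045,-0.02,0],"angular":[0,0,0]}]'

```text
time: 12.62
eef_pos: [0.5774, 0.2534, 0.1731]
eef_rot: [0.006, -0.001, 1.0, 0.002]
wrist_force: [1.3, -1.1, -0.9]
opening: 0.009
finger_force: 58.6
```

>>> apply_moves --rows '[{"gripper":0.006,"travel":[0.005,-0.04,0],"angular":[0,0,0]},{"gripper":0.006,"travel":[0.005,-0.04,0],"angular":[0,0,0]},{"gripper":0.006,"travel":[0.005,-0.04,0],"angular":[0,0,0]},{"gripper":0.006,"travel":[0.005,-0.04,0],"angular":[0,0,0]},{"gripper":0.006,"travel":[0.005,-0.04,0],"angular":[0,0,0]},{"gripper":0.006,"travel":[0.005,-0.04,0],"angular":[0,0,0]},{"gripper":0.006,"travel":[0.002,-0.016,0],"angular":[0,0,0]},{"gripper":0.006,"travel":[0,0,0],"angular":[0,0,0]}]'

```text
time: 13.28
eef_pos: [0.5406, -0.0098, 0.1662]
eef_rot: [-0.0, 0.003, 1.0, -0.001]
wrist_force: [0.2, 0.4, -0.8]
opening: 0.0086
finger_force: 58.7
```

>>> apply_moves --rows '[{"gripper":0.006,"travel":[0,0,0],"angular":[0,0,0]},{"gripper":0.006,"travel":[0,0,0.03],"angular":[0,0,0]},{"gripper":0.006,"travel":[0,0,0.03],"angular":[0,0,0]},{"gripper":0.006,"travel":[0,0,0.03],"angular":[0,0,0]},{"gripper":0.006,"travel":[0,0,0.025],"angular":[0,0,0]},{"gripper":0.006,"travel":[0,0,0.015],"angular":[0,0,0]},{"gripper":0.006,"travel":[0,0,0.008],"angular":[0,0,0]},{"gripper":0.006,"travel":[0,0,0],"angular":[0,0,0]}]'

```text
time: 13.95
eef_pos: [0.5399, -0.0046, 0.0261]
eef_rot: [-0.002, -0.001, 1.0, 0.0]
wrist_force: [-0.1, -0.3, -0.4]
opening: 0.0087
finger_force: 58.7
```

>>> apply_moves --rows '[{"gripper":0.006,"travel":[0,0,0.002],"angular":[0,0,0]},{"gripper":0.006,"travel":[0,0,0],"angular":[0,0,0]},{"gripper":0.006,"travel":[0,0,0],"angular":[0,0,0]},{"gripper":0.006,"travel":[0,0,0],"angular":[0,0,0]}]'

```text
time: 14.28
eef_pos: [0.5421, -0.0062, 0.0269]
eef_rot: [0.001, 0.0, 1.0, -0.0]
wrist_force: [0.2, -0.6, -1.0]
opening: 0.0086
finger_force: 58.7
```

>>> apply_moves --rows '[{"gripper":0.006,"travel":[0,0,0.002],"angular":[0,0,0]},{"gripper":0.006,"travel":[0,0,0.001],"angular":[0,0,0]},{"gripper":0.006,"travel":[0,0,0.001],"angular":[0,0,0]},{"gripper":0.006,"travel":[0,0,0],"angular":[0,0,0]},{"gripper":0.006,"travel":[0,0,0],"angular":[0,0,0]},{"gripper":0.006,"travel":[0,0,0],"angular":[0,0,0]}]'

```text
time: 14.78
eef_pos: [0.5414, -0.0063, 0.0227]
eef_rot: [0.0, 0.0, 1.0, -0.0]
wrist_force: [-3.0, 0.2, 7.3]
opening: 0.0091
finger_force: 59.6
```

>>> apply_moves --rows '[{"gripper":0.014,"travel":[0,0,0],"angular":[0,0,0]},{"gripper":0.02,"travel":[0,0,0],"angular":[0,0,0]},{"gripper":0.03,"travel":[0,0,0],"angular":[0,0,0]},{"gripper":0.03,"travel":[0,0,0],"angular":[0,0,0]},{"gripper":0.03,"travel":[0,0,-0.015],"angular":[0,0,0]},{"gripper":0.03,"travel":[0,0,-0.035],"angular":[0,0,0]},{"gripper":0.03,"travel":[0,0,-0.04],"angular":[0,0,0]},{"gripper":0.03,"travel":[0,0,-0.04],"angular":[0,0,0]}]'

```text
time: 15.45
eef_pos: [0.5401, -0.006, 0.1524]
eef_rot: [-0.001, 0.0, 1.0, 0.0]
wrist_force: [1.3, 0.4, -0.3]
opening: 0.03
finger_force: 0.0
```

>>> apply_moves --rows '[{"gripper":0.04,"travel":[-0.02,0,-0.03],"angular":[0,0,0]},{"gripper":0.04,"travel":[-0.02,0,-0.03],"angular":[0,0,0]},{"gripper":0.04,"travel":[-0.02,0,-0.03],"angular":[0,0,0]},{"gripper":0.04,"travel":[0,0,0],"angular":[0,0,0]},{"gripper":0.04,"travel":[0,0,0],"angular":[0,0,0]},{"gripper":0.04,"travel":[0,0,0],"angular":[0,0,0]},{"gripper":0.04,"travel":[0,0,0],"angular":[0,0,0]}]'

```text
time: 16.03
eef_pos: [0.5994, -0.006, 0.2399]
eef_rot: [-0.002, 0.0, 1.0, 0.0]
wrist_force: [-0.9, -0.2, -0.7]
opening: 0.04
finger_force: 0.0
```

```bash
cat >> h.py <<'E'
def tote():
    P,_=cloud("wrist");Z=P[...,2]
    Q=P[(Z>.053)&(Z<.063)&(np.hypot(P[...,0]-.51,P[...,1]+.005)<.1)][:,:2]
    for i in range(3):
        c,r=circ(Q);e=abs(np.hypot(*(Q-c).T)-r);Q=Q[e<.006]
    print("rim",c,r,len(Q))
    Q=P[(Z>.073)&(Z<.081)&(abs(np.hypot(P[...,0]-.51,P[...,1]+.005)-.1)<.02)][:,:2];print("claws",len(Q),cv2.minAreaRect(Q.astype(np.float32)))
E
python3 - <<'E'
from h import *
s=ctrl.get_state();print(s["eef_pos"],rot(s["eef_rot"]).round(4));cv2.imwrite("pics/w4.png",look("wrist"));tote()
E
```

```text
[ 0.59939381 -0.00602016  0.23988883] [[-1.0e+00  9.0e-04 -3.8e-03]
 [ 9.0e-04  1.0e+00  5.0e-04]
 [ 3.8e-03  5.0e-04 -1.0e+00]]
rim [ 0.50878727 -0.00704348] 0.08240033129458568 5296
claws 2068 ((0.5964696407318115, -0.05293211340904236), (0.053929124027490616, 0.02184584178030491), 62.6846923828125)
```

View pics/w4.png

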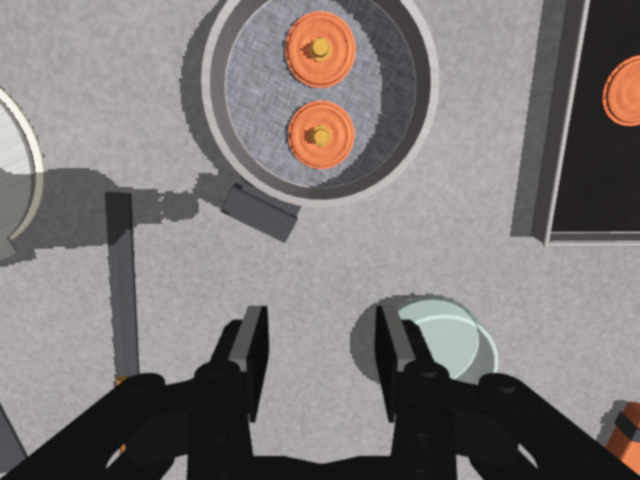

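Both capsules lie flat in the tote with stems up, at (320,48) and (320,135). The tote is at about (0.5085, -0.007) with its x axis at -27.4°. Now to the lid.

>>> apply_moves --rows '[{"gripper":0.04,"travel":[0.0035,-0.0327,0],"angular":[0,0,-0.041]},{"gripper":0.04,"travel":[0.0035,-0.0327,0],"angular":[0,0,0]},{"gripper":0.04,"travel":[0.0035,-0.0327,0],"angular":[0,0,0]},{"gripper":0.04,"travel":[0.0035,-0.0327,0],"angular":[0,0,0]},{"gripper":0.04,"travel":[0.0035,-0.0327,0],"angular":[0,0,0]},{"gripper":0.04,"travel":[0.0035,-0.0327,0],"angular":[0,0,0]},{"gripper":0.04,"travel":[0.0035,-0.0327,0],"angular":[0,0,0]},{"gripper":0.04,"travel":[0.0035,-0.0327,0],"angular":[0,0,0]}]'

```text
time: 16.75
eef_pos: [0.5809, -0.2696, 0.2404]
eef_rot: [-0.001, -0.02, 1.0, 0.001]
wrist_force: [0.4, 1.4, -0.5]
opening: 0.0397
finger_force: 0.0
```

>>> apply_moves --rows '[{"gripper":0.04,"travel":[0.0035,-0.0327,0],"angular":[0,0,-0.073]},{"gripper":0.04,"travel":[0,-0.0327,0],"angular":[0,0,-0.1]},{"gripper":0.04,"travel":[0,0,0],"angular":[0,0,-0.1]},{"gripper":0.04,"travel":[0,0,0],"angular":[0,0,-0.1]},{"gripper":0.04,"travel":[0,0,0],"angular":[0,0,0]},{"gripper":0.04,"travel":[0,0,0],"angular":[0,0,0]},{"gripper":0.04,"travel":[0,0,0],"angular":[0,0,0]}]'

```text
time: 17.33
eef_pos: [0.5834, -0.3332, 0.2411]
eef_rot: [-0.0, -0.204, 0.979, 0.001]
wrist_force: [0.2, -0.8, 0.1]
opening: 0.0401
finger_force: 0.0
```

```bash
python3 - <<'E'
from h import *
s=ctrl.get_state();R=rot(s["eef_rot"]);p=s["eef_pos"];print(p,R.round(4));cv2.imwrite("pics/w5.png",look("wrist"))
P,_=cloud("wrist");Z=P[...,2];D=np.hypot(P[...,0]-.564,P[...,1]+.334)
Q=P[(Z>.052)&(Z<.064)&(D<.05)][:,:2];a=cv2.minAreaRect(Q.astype(np.float32));print("bar",len(Q),a)
Q=P[(Z>.015)&(Z<.03)&(D<.11)][:,:2];print("disc",cv2.minEnclosingCircle(Q.astype(np.float32)),len(Q))
d=np.r_[np.array(a[0])-p[:2],0];print("in tool",R.T@d,"psi",np.degrees(np.arctan2(R[1,1],R[0,1])))
E
```

```text
[ 0.58341649 -0.33320631  0.24112785] [[-9.165e-01 -4.000e-01 -1.100e-03]
 [-4.000e-01  9.165e-01  9.000e-04]
 [ 7.000e-04  1.200e-03 -1.000e+00]]
bar 2043 ((0.5625807642936707, -0.33686214685440063), (0.08003699779510498, 0.015733987092971802), 24.201812744140625)
disc ((0.5621302723884583, -0.3364134430885315), 0.09896385669708252) 29450
in tool [2.05583640e-02 4.98457591e-03 2.07037652e-05] psi 113.5807443787712
```

View pics/w5.png

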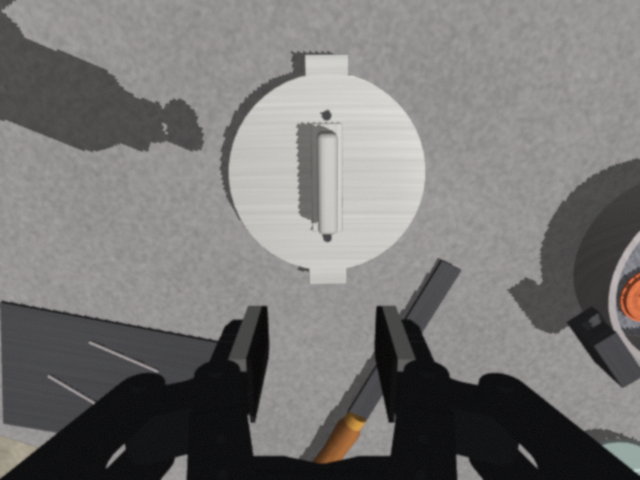

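The lid's bar is at (327,182) and its ears are at (327,63) and (328,276). The file is clear of the fingers. Grasping the bar.

>>> apply_moves --rows '[{"gripper":0.04,"travel":[0.0206,0.005,0.02],"angular":[0,0,-0.008]},{"gripper":0.04,"travel":[0,0,0.035],"angular":[0,0,0]},{"gripper":0.04,"travel":[0,0,0.035],"angular":[0,0,0]},{"gripper":0.04,"travel":[0,0,0.035],"angular":[0,0,0]},{"gripper":0.04,"travel":[0,0,0.035],"angular":[0,0,0]},{"gripper":0.04,"travel":[0,0,0.03],"angular":[0,0,0]},{"gripper":0.04,"travel":[0,0,0.015],"angular":[0,0,0]},{"gripper":0.04,"travel":[0,0,0],"angular":[0,0,0]}]'

```text
time: 18.05
eef_pos: [0.5602, -0.3349, 0.0323]
eef_rot: [-0.003, -0.209, 0.978, 0.003]
wrist_force: [-0.3, 1.0, -1.0]
opening: 0.0401
finger_force: 0.0
```

>>> apply_moves --rows '[{"gripper":0.04,"travel":[0,0,0.004],"angular":[0,0,0]},{"gripper":0.04,"travel":[0,0,0.002],"angular":[0,0,0]},{"gripper":0.04,"travel":[0,0,0],"angular":[0,0,0]},{"gripper":0.04,"travel":[0,0,0],"angular":[0,0,0]},{"gripper":0.04,"travel":[0,0,0],"angular":[0,0,0]}]'

```text
time: 18.47
eef_pos: [0.5637, -0.3381, 0.0322]
eef_rot: [0.001, -0.209, 0.978, -0.001]
wrist_force: [-0.5, -0.3, 0.6]
opening: 0.0399
finger_force: 0.0
```

>>> apply_moves --rows '[{"gripper":0.03,"travel":[0,0,0.002],"angular":[0,0,0]},{"gripper":0.022,"travel":[0,0,0],"angular":[0,0,0]},{"gripper":0.008,"travel":[0,0,0],"angular":[0,0,0]},{"gripper":0.008,"travel":[0,0,0],"angular":[0,0,0]},{"gripper":0.008,"travel":[0,0,0],"angular":[0,0,0]},{"gripper":0.008,"travel":[0,0,0],"angular":[0,0,0]},{"gripper":0.008,"travel":[0,0,0],"angular":[0,0,0]}]'

```text
time: 19.05
eef_pos: [0.5631, -0.3376, 0.0291]
eef_rot: [0.0, -0.209, 0.978, -0.0]
wrist_force: [-1.2, 1.7, 4.0]
opening: 0.0149
finger_force: 61.1
```

>>> apply_moves --rows '[{"gripper":0.008,"travel":[0,0,-0.01],"angular":[0,0,0]},{"gripper":0.008,"travel":[0,0,-0.03],"angular":[0,0,0]},{"gripper":0.008,"travel":[0,0,-0.03],"angular":[0,0,0]},{"gripper":0.008,"travel":[0,0,-0.03],"angular":[0,0,0]},{"gripper":0.008,"travel":[0,0,-0.03],"angular":[0,0,0]},{"gripper":0.008,"travel":[0,0,0],"angular":[0,0,0]},{"gripper":0.008,"travel":[0,0,0],"angular":[0,0,0]},{"gripper":0.008,"travel":[0,0,0],"angular":[0,0,0]}]'

```text
time: 19.72
eef_pos: [0.562, -0.3369, 0.1573]
eef_rot: [-0.001, -0.209, 0.978, 0.001]
wrist_force: [-0.7, 0.2, -4.3]
opening: 0.0152
finger_force: 60.2
```

```bash
python3 - <<'E'
from h import *
s=ctrl.get_state();R=rot(s["eef_rot"]);p=s["eef_pos"];print(p,s["wrist_force"],s["wrist_torque"]);print(R.round(4));cv2.imwrite("pics/w6.png",look("wrist"))
P,im=cloud("wrist");L=(P-p)@R  # tool frame
z=L[...,2];m=(abs(z-.007)<.02)&(np.hypot(L[...,0],L[...,1])<.11)
Q=L[m]
A=np.c_[Q[:,:2],np.ones(len(Q))]
for i in range(5):
    c=np.linalg.lstsq(A,Q[:,2],rcond=None)[0];k=abs(A@c-Q[:,2])<.003 if i else abs(A@c-Q[:,2])<.008;Q=Q[k];A=A[k]
print("plane",c,len(Q));r=np.hypot(*Q[:,:2].T);print(Q.min(0),Q.max(0))
E
```

```text
[ 0.56202442 -0.33693579  0.1572605 ] [-0.69507211  0.19221013 -4.29405789] [-0.00407497  0.06904289 -0.0261401 ]
[[-0.9126 -0.4088 -0.0021]
 [-0.4088  0.9126  0.0015]
 [ 0.0013  0.0022 -1.    ]]
plane [0.004819   0.00013476 0.00531099] 92239
[-0.06872754 -0.08378432  0.0021009 ] [0.09820498 0.08451058 0.0085772 ]
```

View pics/w6.png

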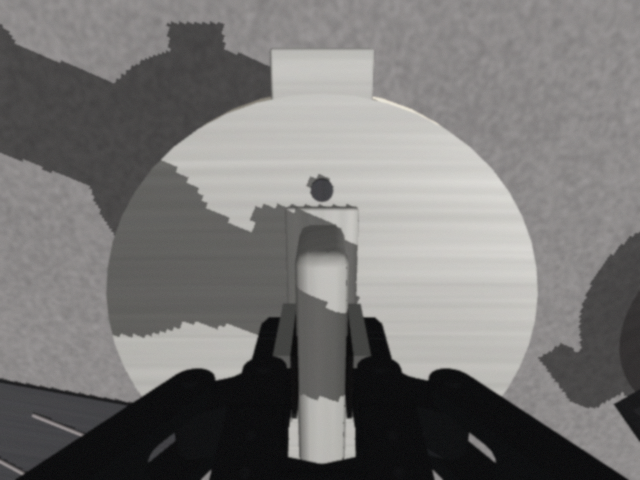

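The lid is held level. Its ear reaches +98 mm in tool x, so it is centred on the TCP, with its origin 28.3 mm below the TCP. I'll yaw to 62.6° and carry it over the tote.

>>> apply_moves --rows '[{"gripper":0.008,"travel":[0,0,0],"angular":[0,0,-0.112]},{"gripper":0.008,"travel":[0,0,0],"angular":[0,0,-0.112]},{"gripper":0.008,"travel":[0,0,0],"angular":[0,0,-0.112]},{"gripper":0.008,"travel":[0,0,0],"angular":[0,0,-0.112]},{"gripper":0.008,"travel":[0,0,0],"angular":[0,0,-0.112]},{"gripper":0.008,"travel":[0,0,0],"angular":[0,0,-0.112]},{"gripper":0.008,"travel":[0,0,0],"angular":[0,0,0]}]'

```text
time: 20.35
eef_pos: [0.5616, -0.3366, 0.1561]
eef_rot: [-0.001, -0.521, 0.854, 0.002]
wrist_force: [0.5, 0.8, -3.5]
opening: 0.0149
finger_force: 60.0
```

>>> apply_moves --rows '[{"gripper":0.008,"travel":[-0.0268,0.02,0],"angular":[0,0,0]},{"gripper":0.008,"travel":[-0.0268,0.02,0],"angular":[0,0,0]},{"gripper":0.008,"travel":[-0.0268,0.02,0],"angular":[0,0,0]},{"gripper":0.008,"travel":[-0.0268,0.02,0],"angular":[0,0,0]},{"gripper":0.008,"travel":[-0.0268,0.02,0],"angular":[0,0,0]},{"gripper":0.008,"travel":[-0.0268,0.02,0],"angular":[0,0,0]},{"gripper":0.008,"travel":[-0.0268,0.02,0],"angular":[0,0,0]},{"gripper":0.008,"travel":[-0.0268,0.02,0],"angular":[0,0,0]}]'

```text
time: 21.02
eef_pos: [0.5179, -0.0719, 0.1575]
eef_rot: [-0.001, -0.518, 0.855, 0.001]
wrist_force: [0.3, 0.4, -4.3]
opening: 0.0151
finger_force: 60.4
```

>>> apply_moves --rows '[{"gripper":0.008,"travel":[-0.0268,0.02,0],"angular":[0,0,0]},{"gripper":0.008,"travel":[-0.0268,0.02,0],"angular":[0,0,0]},{"gripper":0.008,"travel":[0,0,0],"angular":[0,0,0]},{"gripper":0.008,"travel":[0,0,0],"angular":[0,0,0]},{"gripper":0.008,"travel":[0,0,0],"angular":[0,0,0]},{"gripper":0.008,"travel":[0,0,0],"angular":[0,0,0]},{"gripper":0.008,"travel":[0,0,0],"angular":[0,0,0]},{"gripper":0.008,"travel":[0,0,0],"angular":[0,0,0]}]'

```text
time: 21.68
eef_pos: [0.5087, -0.0087, 0.1586]
eef_rot: [-0.0, -0.519, 0.855, 0.0]
wrist_force: [-0.9, 0.7, -4.6]
opening: 0.0152
finger_force: 60.6
```

```bash
cat >> h.py <<'E'
def off(tx=.5085,ty=-.007,th=-27.4):
    s=ctrl.get_state();R=rot(s["eef_rot"]);p=s["eef_pos"]
    print(s["time"],p.round(4),"F",s["wrist_force"].round(1),"T",s["wrist_torque"].round(2),"tool d to tote",(R.T@[tx-p[0],ty-p[1],0]).round(4),"lid ang from tote",round((np.degrees(np.arctan2(-R[1,0],-R[0,0]))-th),2),"zaxis",R[:,2].round(4))
E
python3 - <<'E'
from h import *
off();look("top");P,_=cloud("top");Z=P[...,2]
Q=P[(Z>.07)&(Z<.083)&(np.hypot(P[...,0]-.512,P[...,1]+.006)<.13)&(np.hypot(P[...,0]-.512,P[...,1]+.006)>.08)][:,:2];print("claws top",len(Q),cv2.minAreaRect(Q.astype(np.float32)))
Q=P[(Z>.139)&(Z<.163)&(np.hypot(P[...,0]-.512,P[...,1]+.006)<.12)][:,:2];print("lid top",len(Q),cv2.minEnclosingCircle(Q.astype(np.float32)))
E
```

```text
21.6833 [ 0.5087 -0.0087  0.1586] F [-0.9  0.7 -4.6] T [-0.03 -0.    0.02] tool d to tote [-0.0014  0.0009 -0.    ] lid ang from tote 89.91 zaxis [-3.e-04 -1.e-04 -1.e+00]
claws top 164 ((0.4269968569278717, 0.04469636455178261), (0.04330478236079216, 0.021327033638954163), 62.10830307006836)
lid top 1307 ((0.5135349631309509, 0.02823430299758911), 0.07702460885047913)
```

>>> apply_moves --rows '[{"gripper":0.008,"travel":[-0.0014,0.0009,0.02],"angular":[0,0,0]},{"gripper":0.008,"travel":[0,0,0.02],"angular":[0,0,0]},{"gripper":0.008,"travel":[0,0,0.015],"angular":[0,0,0]},{"gripper":0.008,"travel":[0,0,0.01],"angular":[0,0,0]},{"gripper":0.008,"travel":[0,0,0],"angular":[0,0,0]},{"gripper":0.008,"travel":[0,0,0],"angular":[0,0,0]},{"gripper":0.008,"travel":[0,0,0],"angular":[0,0,0]},{"gripper":0.008,"travel":[0,0,0],"angular":[0,0,0]}]'

```text
time: 22.4
eef_pos: [0.5094, -0.0062, 0.0948]
eef_rot: [0.001, -0.52, 0.854, -0.001]
wrist_force: [0.2, 0.6, -3.8]
opening: 0.015
finger_force: 60.5
```

```bash
python3 -c "
from h import *
off()"
```

```text
22.4 [ 0.5094 -0.0062  0.0948] F [ 0.2  0.6 -3.8] T [0.04 0.01 0.01] tool d to tote [ 0.0011  0.0004 -0.    ] lid ang from tote 90.02 zaxis [ 2.e-03 -3.e-04 -1.e+00]
```

>>> apply_moves --rows '[{"gripper":0.008,"travel":[0.0005,0,0.004],"angular":[0,0,0]},{"gripper":0.008,"travel":[0,0,0.004],"angular":[0,0,0]},{"gripper":0.008,"travel":[0,0,0.002],"angular":[0,0,0]},{"gripper":0.008,"travel":[0,0,0],"angular":[0,0,0]},{"gripper":0.008,"travel":[0,0,0],"angular":[0,0,0]}]'

```text
time: 22.82
eef_pos: [0.5079, -0.0064, 0.0836]
eef_rot: [-0.0, -0.52, 0.854, 0.0]
wrist_force: [0.4, 0.8, -4.1]
opening: 0.0148
finger_force: 60.7
```

>>> apply_moves --rows '[{"gripper":0.008,"travel":[0,0,0.002],"angular":[0,0,0]},{"gripper":0.008,"travel":[0,0,0.002],"angular":[0,0,0]},{"gripper":0.008,"travel":[0,0,0],"angular":[0,0,0]},{"gripper":0.008,"travel":[0,0,0],"angular":[0,0,0]},{"gripper":0.008,"travel":[0,0,0],"angular":[0,0,0]}]'

```text
time: 23.23
eef_pos: [0.5085, -0.0065, 0.0804]
eef_rot: [0.0, -0.52, 0.854, -0.0]
wrist_force: [-1.7, 0.0, 3.5]
opening: 0.0152
finger_force: 61.8
```

```bash
python3 -c "
from h import *
off()"
```

```text
23.2333 [ 0.5085 -0.0065  0.0804] F [-1.7  0.   3.5] T [ 0.08  0.42 -0.03] tool d to tote [ 0.0005 -0.0002  0.    ] lid ang from tote 90.04 zaxis [ 9.e-04 -1.e-04 -1.e+00]
```

The seal meets the rim at the predicted height with only small side forces. Pushing down.

>>> apply_moves --rows '[{"gripper":0.008,"travel":[0,0,0.003],"angular":[0,0,0]},{"gripper":0.008,"travel":[0,0,0.003],"angular":[0,0,0]},{"gripper":0.008,"travel":[0,0,0.002],"angular":[0,0,0]},{"gripper":0.008,"travel":[0,0,0],"angular":[0,0,0]},{"gripper":0.008,"travel":[0,0,0],"angular":[0,0,0]},{"gripper":0.008,"travel":[0,0,0],"angular":[0,0,0]}]'

```text
time: 23.73
eef_pos: [0.5087, -0.0065, 0.0729]
eef_rot: [0.001, -0.52, 0.854, -0.0]
wrist_force: [-3.5, 1.2, 10.9]
opening: 0.0152
finger_force: 62.7
```

```bash
python3 -c "
from h import *
off()"
```

```text
23.7333 [ 0.5087 -0.0065  0.0729] F [-3.5  1.2 10.9] T [0.1  0.73 0.04] tool d to tote [ 0.0005 -0.0001 -0.    ] lid ang from tote 90.04 zaxis [ 1.4e-03 -2.0e-04 -1.0e+00]
```

>>> apply_moves --rows '[{"gripper":0.008,"travel":[0,0,0],"angular":[0,0,0.08]},{"gripper":0.008,"travel":[0,0,0],"angular":[0,0,0.08]},{"gripper":0.008,"travel":[0,0,0],"angular":[0,0,0.08]},{"gripper":0.008,"travel":[0,0,0],"angular":[0,0,0.08]},{"gripper":0.008,"travel":[0,0,0],"angular":[0,0,0.08]},{"gripper":0.008,"travel":[0,0,0],"angular":[0,0,0.08]},{"gripper":0.008,"travel":[0,0,0],"angular":[0,0,0.08]},{"gripper":0.008,"travel":[0,0,0],"angular":[0,0,0]}]'

```text
time: 24.4
eef_pos: [0.5104, -0.0067, 0.0735]
eef_rot: [0.002, -0.262, 0.965, -0.001]
wrist_force: [-0.3, 1.0, 9.7]
opening: 0.0148
finger_force: 62.7
```

```bash
python3 -c "
from h import *
off()"
```

```text
24.4 [ 0.5104 -0.0067  0.0735] F [-0.3  1.   9.7] T [ 0.15  0.33 -0.17] tool d to tote [ 0.0018  0.0007 -0.    ] lid ang from tote 57.81 zaxis [ 4.6e-03 -5.0e-04 -1.0e+00]
```

>>> apply_moves --rows '[{"gripper":0.008,"travel":[0.001,0,0.001],"angular":[0,0,0.06]},{"gripper":0.008,"travel":[0,0,0],"angular":[0,0,0.08]},{"gripper":0.008,"travel":[0,0,0],"angular":[0,0,0.08]},{"gripper":0.008,"travel":[0,0,0],"angular":[0,0,0.08]},{"gripper":0.008,"travel":[0,0,0],"angular":[0,0,0.06]},{"gripper":0.008,"travel":[0,0,0],"angular":[0,0,0]}]'

```text
time: 24.9
eef_pos: [0.5097, -0.0072, 0.0726]
eef_rot: [0.002, -0.086, 0.996, -0.001]
wrist_force: [0.5, 0.8, 11.5]
opening: 0.015
finger_force: 62.8
```

```bash
python3 -c "
from h import *
off()"
```

```text
24.9 [ 0.5097 -0.0072  0.0726] F [ 0.5  0.8 11.5] T [ 0.13  0.3  -0.05] tool d to tote [ 0.0011  0.0004 -0.    ] lid ang from tote 37.24 zaxis [ 4.9e-03 -6.0e-04 -1.0e+00]
```

>>> apply_moves --rows '[{"gripper":0.008,"travel":[0,0,0],"angular":[0,0,0.06]},{"gripper":0.008,"travel":[0,0,0],"angular":[0,0,0.06]},{"gripper":0.008,"travel":[0,0,0],"angular":[0,0,0.06]},{"gripper":0.008,"travel":[0,0,0],"angular":[0,0,0.06]},{"gripper":0.008,"travel":[0,0,0],"angular":[0,0,0.06]},{"gripper":0.008,"travel":[0,0,0],"angular":[0,0,0]}]'

```text
time: 25.4
eef_pos: [0.5098, -0.0073, 0.0726]
eef_rot: [0.003, 0.064, 0.998, -0.0]
wrist_force: [1.4, 0.5, 10.0]
opening: 0.0148
finger_force: 62.8
```

```bash
python3 -c "
from h import *
off()"
```

```text
25.4 [ 0.5098 -0.0073  0.0726] F [ 1.4  0.5 10. ] T [ 0.1   0.25 -0.03] tool d to tote [ 0.0013  0.0001 -0.    ] lid ang from tote 20.05 zaxis [ 5.e-03 -7.e-04 -1.e+00]
```

>>> apply_moves --rows '[{"gripper":0.008,"travel":[0,0,0],"angular":[0,0,0.06]},{"gripper":0.008,"travel":[0,0,0],"angular":[0,0,0.06]},{"gripper":0.008,"travel":[0,0,0],"angular":[0,0,0.06]},{"gripper":0.008,"travel":[0,0,0],"angular":[0,0,0.06]},{"gripper":0.008,"travel":[0,0,0],"angular":[0,0,0.04]},{"gripper":0.008,"travel":[0,0,0],"angular":[0,0,0]},{"gripper":0.008,"travel":[0,0,0],"angular":[0,0,0]}]'

```text
time: 25.98
eef_pos: [0.5097, -0.0073, 0.0726]
eef_rot: [0.003, 0.202, 0.979, 0.0]
wrist_force: [0.3, -0.3, 11.2]
opening: 0.0151
finger_force: 62.8
```

```bash
python3 -c "
from h import *
off()"
```

```text
25.9833 [ 0.5097 -0.0073  0.0726] F [ 0.3 -0.3 11.2] T [ 0.07  0.24 -0.02] tool d to tote [ 0.0012 -0.0002 -0.    ] lid ang from tote 4.1 zaxis [ 5.e-03 -7.e-04 -1.e+00]
```

>>> apply_moves --rows '[{"gripper":0.008,"travel":[0,0,0],"angular":[0,0,0.03]},{"gripper":0.008,"travel":[0,0,0],"angular":[0,0,0.03]},{"gripper":0.008,"travel":[0,0,0],"angular":[0,0,0]},{"gripper":0.008,"travel":[0,0,0],"angular":[0,0,0]}]'

```text
time: 26.32
eef_pos: [0.5098, -0.0073, 0.0726]
eef_rot: [0.003, 0.231, 0.973, 0.0]
wrist_force: [0.3, -0.1, 10.7]
opening: 0.0151
finger_force: 62.8
```

>>> apply_moves --rows '[{"gripper":0.008,"travel":[0,0,0],"angular":[0,0,0.03]},{"gripper":0.008,"travel":[0,0,0],"angular":[0,0,0]},{"gripper":0.008,"travel":[0,0,0],"angular":[0,0,0]}]'

```text
time: 26.57
eef_pos: [0.5098, -0.0073, 0.0726]
eef_rot: [0.003, 0.246, 0.969, 0.0]
wrist_force: [0.4, -0.5, 11.1]
opening: 0.0147
finger_force: 62.8
```

```bash
python3 -c "
from h import *
off()"
```

```text
26.5667 [ 0.5098 -0.0073  0.0726] F [ 0.4 -0.5 11.1] T [0.02 0.29 0.15] tool d to tote [ 0.0013 -0.0003 -0.    ] lid ang from tote -1.04 zaxis [ 5.e-03 -8.e-04 -1.e+00]
```

>>> apply_moves --rows '[{"gripper":0.008,"travel":[0,0,0],"angular":[0,0,0.02]},{"gripper":0.008,"travel":[0,0,0],"angular":[0,0,0]},{"gripper":0.008,"travel":[0,0,0],"angular":[0,0,0]}]'

```text
time: 26.82
eef_pos: [0.5098, -0.0073, 0.0726]
eef_rot: [0.003, 0.255, 0.967, 0.0]
wrist_force: [-0.3, -0.1, 11.1]
opening: 0.015
finger_force: 62.8
```

```bash
python3 -c "
from h import *
off()"
```

```text
26.8167 [ 0.5098 -0.0073  0.0726] F [-0.3 -0.1 11.1] T [0.04 0.28 0.21] tool d to tote [ 0.0012 -0.0004 -0.    ] lid ang from tote -2.17 zaxis [ 5.e-03 -8.e-04 -1.e+00]
```

>>> apply_moves --rows '[{"gripper":0.008,"travel":[0,0,-0.002],"angular":[0,0,0]},{"gripper":0.008,"travel":[0,0,-0.002],"angular":[0,0,0]},{"gripper":0.008,"travel":[0,0,0],"angular":[0,0,0]},{"gripper":0.008,"travel":[0,0,0],"angular":[0,0,0]}]'

```text
time: 27.15
eef_pos: [0.5097, -0.0073, 0.0764]
eef_rot: [0.002, 0.255, 0.967, 0.0]
wrist_force: [1.7, 0.8, 6.9]
opening: 0.0151
finger_force: 62.5
```

```bash
python3 -c "
from h import *
off()"
```

```text
27.15 [ 0.5097 -0.0073  0.0764] F [1.7 0.8 6.9] T [0.04 0.13 0.18] tool d to tote [ 0.0012 -0.0004 -0.    ] lid ang from tote -2.17 zaxis [ 4.9e-03 -7.0e-04 -1.0e+00]
```

Release gradually and retreat upward, then verify.

>>> apply_moves --rows '[{"gripper":0.018,"travel":[0,0,0],"angular":[0,0,0]},{"gripper":0.025,"travel":[0,0,0],"angular":[0,0,0]},{"gripper":0.04,"travel":[0,0,0],"angular":[0,0,0]},{"gripper":0.04,"travel":[0,0,0],"angular":[0,0,0]},{"gripper":0.04,"travel":[0,0,-0.02],"angular":[0,0,0]},{"gripper":0.04,"travel":[0,0,-0.03],"angular":[0,0,0]},{"gripper":0.04,"travel":[0,0,-0.035],"angular":[0,0,0]},{"gripper":0.04,"travel":[0,0,-0.035],"angular":[0,0,0]}]'

```text
time: 27.82
eef_pos: [0.5063, -0.0068, 0.1954]
eef_rot: [-0.001, 0.256, 0.967, -0.0]
wrist_force: [0.9, -0.1, -0.1]
opening: 0.0403
finger_force: 0.0
```

>>> apply_moves --rows '[{"gripper":0.04,"travel":[-0.03,0,-0.02],"angular":[0,0,0]},{"gripper":0.04,"travel":[-0.03,0,-0.02],"angular":[0,0,0]},{"gripper":0.04,"travel":[-0.03,0,-0.02],"angular":[0,0,0]},{"gripper":0.04,"travel":[0,0,0],"angular":[0,0,0]},{"gripper":0.04,"travel":[0,0,0],"angular":[0,0,0]},{"gripper":0.04,"travel":[0,0,0],"angular":[0,0,0]},{"gripper":0.04,"travel":[0,0,0],"angular":[0,0,0]},{"gripper":0.04,"travel":[0,0,0],"angular":[0,0,0]}]'

```text
time: 28.48
eef_pos: [0.584, -0.0507, 0.2537]
eef_rot: [-0.001, 0.255, 0.967, -0.0]
wrist_force: [-0.2, 0.3, -0.3]
opening: 0.0401
finger_force: 0.0
```

```bash
python3 - <<'E'
from h import *
off();cv2.imwrite("pics/w7.png",look("wrist"));P,_=cloud("wrist");Z=P[...,2];D=np.hypot(P[...,0]-.5085,P[...,1]+.007)
Q=P[(abs(Z-.071)<.004)&(D<.083)];A=np.c_[Q[:,:2]-[.5085,-.007],np.ones(len(Q))]
for i in range(3):
    c=np.linalg.lstsq(A,Q[:,2],rcond=None)[0];k=abs(A@c-Q[:,2])<.0015;Q=Q[k];A=A[k]
print("disc plane (expect z .072)",c,len(Q))
Q=P[(Z>.1)&(Z<.115)&(D<.05)][:,:2];print("bar",len(Q),cv2.minAreaRect(Q.astype(np.float32)))
Q=P[(Z>.0745)&(Z<.081)&(D>.085)&(D<.125)][:,:2];print("claws",len(Q),cv2.minAreaRect(Q.astype(np.float32)))
E
```

```text
28.4833 [ 0.584  -0.0507  0.2537] F [-0.2  0.3 -0.3] T [ 0.03 -0.03  0.02] tool d to tote [0.0873 0.0007 0.0002] lid ang from tote -2.18 zaxis [-2.6e-03  6.0e-04 -1.0e+00]
disc plane (expect z .072) [-0.00079752  0.00049103  0.07277008] 32429
bar 3112 ((0.509422242641449, -0.007961699739098549), (0.01570100709795952, 0.07980432361364365), 60.96262741088867)
claws 1797 ((0.5963605046272278, -0.053154949098825455), (0.053366973996162415, 0.0220563355833292), 61.89200973510742)
```

View pics/w7.png

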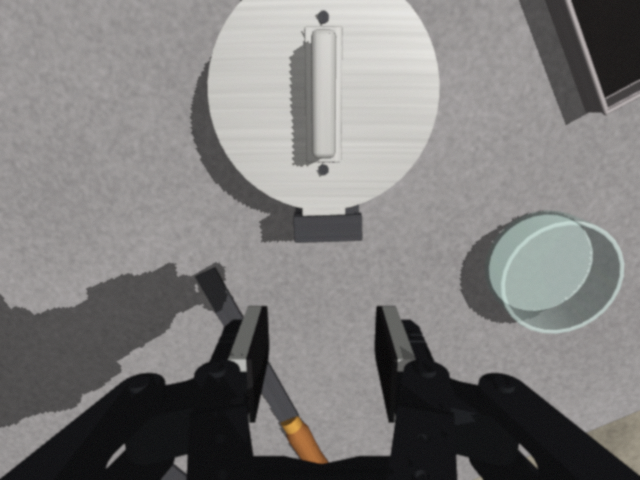

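The lid is level with its ear under the claw at (328,215), and its bar is within 1° of the claws' axis. Its height matches the locked position.

```bash
python3 -c "
from h import *
print(ctrl.hand_in())"
```

```text
the job is handed in; nothing more can be done
None
```

Job handed in at about 28.5 s of the 72 s: both capsules lie flat, stems up, in the tote, and the lid is turned under the claws and sprung up locked; the hand-in gave no verdict, so success rests on my last wrist-camera check.

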